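Make up a nest of taper sleeves

ROBOT

A 7-joint arm with a two-finger parallel gripper is mounted at the origin on a cart in front of the work surface, level with it; the furniture and walls round the work are solid. World frame = base frame: x ahead of the robot, y to its left, z up, the work surface at z = 0. Lengths are in m, angles in rad, forces in N, time in s.
With the tool pointing down it reaches from about 0.425 to 0.875 m from the base axis. Payload 9.9 kg.
Tool frame: the origin (TCP) lies midway between the tips of the shut fingers; the grasp point (between the pads) lies 19 mm behind it (arm.grasp_offset is the distance from the TCP to the grasp point, in m); z points along the fingers, y is the line along which they close (so a half turn about z gives the same grasp; the last joint's range is limited). The gripper opens to 85 mm and grips with 20 to 120 N. Pads are 22 mm wide; open, the fingers measure 114 mm over their backs; the gripper's body (76 mm by 85 mm) begins 54 mm behind the grasp point. The pads swing forward as they close: fully open they stand 13 mm farther back than shut.
Start: joints at [-1.405, 0.576, 0.025, 1.437, -0.015, 1.129, -0.057], TCP at [0.167, 0.654, 0.231] pointing down, gripper open.
Joint ranges: [-2.76, 2.76], [-0.34, 2.15], [-1.52, 1.57], [0.19, 2.46], [-1.09, 4.23], [0.17, 1.99], [-2.82, 2.82]. Speed limits (rad/s): [2.22, 2.22, 3.01, 3.01, 3.14, 3.14, 3.14].

INTERFACE

Orientations are given as a rotation vector (axis times angle).
In Python, from workcell import arm gives the robot as it stands.
- The arm moves only by the tool jog_arm, never from a script. Its argument "moves" is a list of rows, each an object with "offset": the shift along the tool's x, y, z in mm, a list of three; "delta_rot": the turn, a rotation vector about the tool's x, y, z in rad, a list of three; "jaw": the opening, from 0 (shut) to 1 (fully open). In form: [{"offset": [x, y, z], "delta_rot": [ax, ay, az], "jaw": jaw}, ...]. A call has 1 to 12 rows; each row is the pose to reach, as a shift and turn from the pose commanded when the call began, along the tool's axes at that moment; what a row does not reach only later rows make up. A row lasts 1/12 s, in which the tool goes at most 41.7 mm and 7.16 degrees, less where a joint would pass 70% of its speed; a pose out of reach is approached as far as the arm can. A call with a gripper value outside its range is refused whole. The fingers move at their own pace and stop on an object; "force" is the grip in N (left out, the last holds). Time passes only in rows, so rows that repeat a pose let the fingers close. It gives the time, the measured TCP pose, the force, the opening and the grip force at its end, in the units of the state.
- arm.read_state(): the state, without advancing time (a new reading comes with each control period).
- arm.get_image(name): name is "scene" or "top" or "wrist"; returns the picture (384x512x3 uint8, red, green, blue); there is no depth.
- arm.camera_model(name): a dict with "K" (3x3 intrinsics, pixels), "R" (3x3) and "t" (3): a world point X has camera coordinates R X + t. Camera axes: x right, y down, z forward; pixel columns grow to the right and rows downward; lengths in m; the calibration is good to about 2 mm. A picture is of the moment at which its call begins: read the wrist's pose just before it. camera_model takes no time and is no camera call; for the wrist camera it gives the pose at the moment of the call.
- arm.hand_in(): hands the job in; it is judged then, once.
The state is a dict: "t": time; "q": joint angles; "joint_vel": joint speeds; "joint_torque": joint torques, N m; "tcp_pos": TCP position; "tcp_rot": TCP orientation; "wrist_force": force on the tool from outside, world axes, zero at the start; "wrist_torque": the same for the moment, N m; "finger_gap": finger opening in m; "grip_force": force on a finger pad.
Only numpy, scipy, OpenCV 4.12 (cv2) and the standard library are available. Lean on these libraries where they do the work, as an engineer would, in place of code of your own. Each camera call takes 0.05 s, during which the arm holds its last target. There are 200 camera calls.

TASK

Make up the nest of taper reducing sleeves in the bench stand. First lift the keeper bar straight up out of its two open brackets, both ends together, and lay it in the steel tray; then set the middle-sized sleeve in the mouth of the large one in the stand, and the small sleeve in the middle one. Let each sleeve sit upright by its own weight only, never pushed or dropped in, because these tapers jam; leave the other things on the bench where they are.

Things in the scene. Friction and masses are not known exactly. Their poses are not given: they have to be found in the camera images.
- stand: grey stand fixed to the bench, 110 (x) x 120 (y) mm. Origin: centre of its underside; z up. Its bored shelf, upper face at 72 mm, carries the large sleeve. Two 8 mm cheeks stand 40 to 48 mm either side of the axis along y; each ends in an open-topped U bracket: slot 20 mm wide (along x), its floor at 102 mm, prong tops at 124 mm above the bench. Its x sides are open, so there is room for fingers there.
- large_sleeve: largest steel sleeve, hanging by its collar in the stand's shelf, free to shift sideways by up to 3 mm, under the keeper bar. Origin on its axis at its lower end (16 mm above the bench), z up along the axis; 70 mm long, collar 70 mm across.
- large_mouth (a point): centre of the large sleeve's mouth, on its top face, 70 mm above its origin (86 mm above the bench). The bore is a smooth cone, 48 mm across at the mouth, 1 mm narrower per 4 mm of depth. The middle sleeve, resting in it, has its origin 44 mm below this point (give or take 2 mm), its collar 12 mm clear of the top face.
- middle_sleeve: middle-sized steel sleeve standing on its narrow end on the bench. Origin on its axis at the lower end, z up along the axis. From below: cone 44 mm long, 37 mm across at the bottom and 48 mm at the top; neck 12 mm high, 45 mm across; round collar 56 mm across, from 56 to 80 mm above the origin: grip it by the collar's upper part. 0.4 kg, give or take a fifth.
- middle_mouth (a point): centre of the middle sleeve's mouth, on its top face, 80 mm above its origin. The bore is a smooth cone, 34 mm across at the mouth, 1 mm narrower per 4 mm of depth. The small sleeve, resting in it, has its origin 40 mm below this point (give or take 2 mm), its collar 12 mm clear of the top face.
- small_sleeve: smallest steel sleeve, standing on its narrow end on the bench. Origin on its axis at the lower end, z up along the axis. From below: cone 40 mm long, 24 mm across at the bottom and 34 mm at the top; neck 12 mm high, 31 mm across; round collar 42 mm across, from 52 to 74 mm above the origin: grip it by the collar's upper part. 0.2 kg, give or take a fifth.
- keeper_bar: dark square steel bar, 16 x 100 x 16 mm, 0.21 kg, lying in the two U brackets of the stand, across and 16 mm above the large sleeve's mouth. Origin: centre of its underside; long axis y, z up.
- bar_mid (a point): middle of the keeper bar, 8 mm above the centre of its underside.
- tray: pressed steel tray lying on the bench, fixed, 149 (x) x 206 (y) mm, rim 23 mm high, floor 2 mm above the bench and 122 x 180 mm flat. Origin: centre of its underside; its long side is y.
- screwdriver_amber: screwdriver with a yellow handle, 190 mm long, lying near the front edge; a bystander, to be left alone. Origin: centre of its underside.
- hex_key_holder: set of black hex keys in a red clip, 73x60x16 mm, lying near the front edge; a bystander, to be left alone. Origin: centre of its underside.
- loupe: small black eye loupe, a flared cup 37 mm across and 30 mm tall; a bystander, to be left alone. Origin: centre of its underside.
- caliper_small: small steel vernier caliper, 157 mm long, lying flat; a bystander, to be left alone. Origin: centre of its underside.
- tape_roll: roll of cream tape, 104 mm across, 25 mm high, lying flat; a bystander, to be left alone. Origin: centre of its underside.
- marker_pen: white and red marker pen, 135 mm long, lying flat; a bystander, to be left alone. Origin: centre of its underside.
- air_blower: black rubber puffer, 52 mm across, 97 mm tall, standing beside the tray; a bystander, to be left alone. Origin: centre of its underside.
Mind the look-alikes: they are no part of the job. What is shaped like the keeper_bar but yellow is not meant.

How it is judged:
On the way, in this order (a step that is already met when the one before it is completed fails the run):
1. the keeper bar is out of the brackets: its underside above the prong tops and level within 9 degrees (z of keeper_bar in the frame of stand above 0.126 m and angle between keeper_bar's own y axis and vertical between 1.41 and 1.73 rad), for 0.1 s.
2. the keeper bar lies flat in the tray (x of bar_mid in the frame of tray between -0.06 and 0.06 m and y of bar_mid in the frame of tray between -0.09 and 0.09 m and z of bar_mid in the frame of tray between 0 and 0.02 m and angle between keeper_bar's own y axis and vertical between 1.45 and 1.69 rad and not (contact force between keeper_bar and the fingers above 0.05 N)), for 0.2 s.
3. the middle sleeve rests upright in the large sleeve's mouth (z of middle_sleeve in the frame of large_sleeve between 0.021 and 0.032 m and angle between the z axis of middle_sleeve and the z axis of large_sleeve, either way round below 0.07 rad and horizontal distance between middle_sleeve and large_sleeve below 0.005 m), for 0.2 s.
At the end, for the whole second after the job is handed in: Bar flat in the tray; large sleeve upright in the stand (5 mm, 4 deg); middle sleeve's origin 21-32 mm above the large one's, small one's 35-46 mm above the middle one's, axes within 4 deg and 5 mm of each other; all released and at rest (all of step 3 and x of bar_mid in the frame of tray between -0.06 and 0.06 m and y of bar_mid in the frame of tray between -0.09 and 0.09 m and z of bar_mid in the frame of tray between 0 and 0.02 m and angle between keeper_bar's own y axis and vertical between 1.45 and 1.69 rad and z of large_sleeve in the frame of stand between 0.011 and 0.021 m and angle between large_sleeve's own z axis and vertical below 0.07 rad and z of small_sleeve in the frame of middle_sleeve between 0.035 and 0.046 m and angle between the z axis of small_sleeve and the z axis of middle_sleeve, either way round below 0.07 rad and horizontal distance between small_sleeve and middle_sleeve below 0.005 m and linear speed of each of keeper_bar, large_sleeve, middle_sleeve, small_sleeve below 0.02 m/s); the robot touches nothing.
It fails at once if the keeper bar is tipped (over 14 degrees) while it is still between the prongs (z of keeper_bar in the frame of stand between 0.09 and 0.122 m and horizontal distance between keeper_bar and stand below 0.05 m and (angle between keeper_bar's own y axis and vertical below 1.32 rad or angle between keeper_bar's own y axis and vertical above 1.82 rad)).
It fails at once if a sleeve is pushed down or dropped so hard that it would wedge: over 50 N bears on the stand through the large sleeve (12 N is the weight of the three) (contact force between large_sleeve and stand above 50 N).
It fails at once if a sleeve is let go more than 15 mm above its seat over the sleeve it goes into ((z of middle_sleeve in the frame of large_sleeve between 0.041 and 0.16 m and horizontal distance between middle_sleeve and large_sleeve below 0.02 m and contact force between middle_sleeve and the fingers below 0.05 N) or (z of small_sleeve in the frame of middle_sleeve between 0.055 and 0.16 m and horizontal distance between small_sleeve and middle_sleeve below 0.02 m and contact force between small_sleeve and the fingers below 0.05 N)).
It fails at once if a bystander is moved more than 25 mm (distance of any of screwdriver_amber, hex_key_holder, loupe, caliper_small, tape_roll, marker_pen, air_blower from where it was at the start of the episode above 0.025 m).
It also fails if it takes over 67 s, if anything falls off the work surface, if the arm or the gripper's body presses on something with over 40 N, if the wrist force passes 120 N, or if a joint passes its speed limit or range.

## Working session

There is one attempt and no reset: what is moved stays moved. The work goes in short steps, Python scripts to look and compute and a tool call to move; the robot and the scene stay as the last step left them, time stands still between calls to the robot, and variables do not carry over. Pictures are saved under pics/ and viewed, at most 10 in all, crops included, and the job is handed in when it is done.

Besides the shell and the picture viewer there is one more tool, called after ">>>" in YAML: its name, and indented under it one key for each argument. jog_arm: Moves the arm, as the interface text tells. Its arguments: {"type":"object","properties":{"moves":{"type":"array"},"force":{"type":"number"}},"required":["moves"]}

```bash
mkdir -p pics; cat > h.py <<'E'
import numpy as np, cv2
from workcell import arm
def snap(name,fn):
    m=arm.camera_model(name); im=arm.get_image(name); cv2.imwrite('pics/'+fn,im[:,:,::-1]); return im,m
def ray(m,uv):
    K,R,t=[np.array(m[k],float) for k in 'KRt']
    d=R.T@np.linalg.solve(K,[uv[0],uv[1],1.]); return -R.T@t,d
def onz(m,uv,z):
    o,d=ray(m,uv); return o+d*(z-o[2])/d[2]
def proj(m,X):
    K,R,t=[np.array(m[k],float) for k in 'KRt']
    p=K@(R@np.array(X,float)+t); return p[:2]/p[2]
E
python3 - <<'E'
from h import *
np.set_printoptions(precision=4,suppress=True)
for n in('scene','top'):
    im,m=snap(n,n+'0.png'); print(n,m)
s=arm.read_state(); print(s['tcp_pos'],s['tcp_rot'],s['finger_gap'],arm.grasp_offset)
E
```

```text
scene {'K': array([[385.4319,   0.    , 257.7428],
       [  0.    , 385.4319, 187.7672],
       [  0.    ,   0.    ,   1.    ]]), 'R': array([[ 0.7197, -0.6943, -0.0044],
       [-0.3665, -0.3745, -0.8517],
       [ 0.5897,  0.6146, -0.524 ]]), 't': array([-0.1286,  0.379 ,  0.9512])}
top {'K': array([[442.6085,   0.    , 259.3268],
       [  0.    , 442.6085, 191.4366],
       [  0.    ,   0.    ,   1.    ]]), 'R': array([[-0.028 , -0.9996,  0.0032],
       [-0.9862,  0.0271, -0.1632],
       [ 0.1631, -0.0077, -0.9866]]), 't': array([0.3122, 0.5237, 1.3623])}
[0.1667 0.6537 0.2305] [-0.3912 -3.117   0.0024] 0.08538290510473079 0.0187
```

View pics/top0.png

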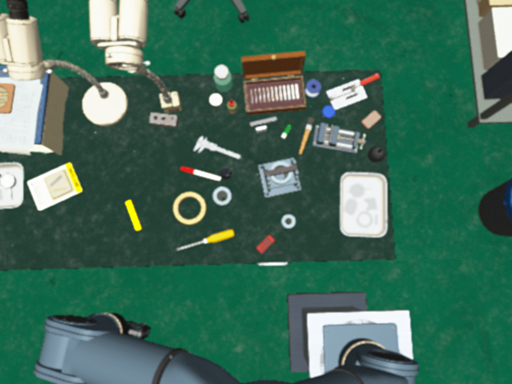

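View pics/scene0.png

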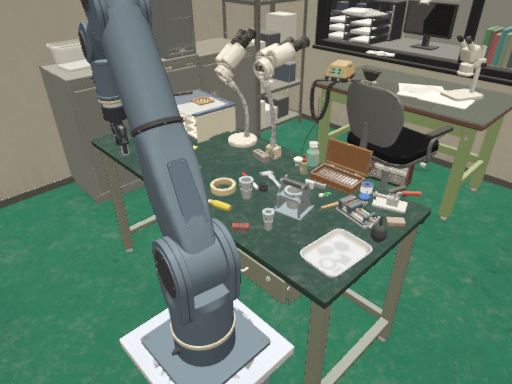

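The top view shows the stand at about (280,177), and two light rings: the bigger one (222,196) is the middle sleeve, the smaller one (289,221) the small sleeve. The tray is at (363,205) and the air blower at (377,154). There are two bar-shaped things: the yellow one at (133,215) is the look-alike, and the dark one across the stand at about (280,175) is the keeper bar. The scene view agrees. I'll confirm with an enlarged crop and rough positions.

```bash
python3 - <<'E'
from h import *
np.set_printoptions(precision=4,suppress=True)
im=cv2.imread('pics/top0.png'); m=arm.camera_model('top')
c=cv2.resize(im[145:245,180:313],None,fx=6,fy=6,interpolation=cv2.INTER_CUBIC); cv2.imwrite('pics/crop0.png',c)
for n,uv,z in [('bar',(280,174),.11),('mid',(222,196),.08),('small',(289,221),.074),('tray',(363,205),.02),('blower',(377,154),.09),('tape',(190,208),.02),('loupe',(227,174),.03)]: print(n,onz(m,uv,z))
E
```

```text
bar [0.573  0.2338 0.11  ]
mid [0.5149 0.4133 0.08  ]
small [0.4326 0.2094 0.074 ]
tray [ 0.4826 -0.0342  0.02  ]
blower [ 0.6323 -0.0714  0.09  ]
tape [0.4882 0.5209 0.02  ]
loupe [0.5941 0.4    0.03  ]
```

View pics/crop0.png

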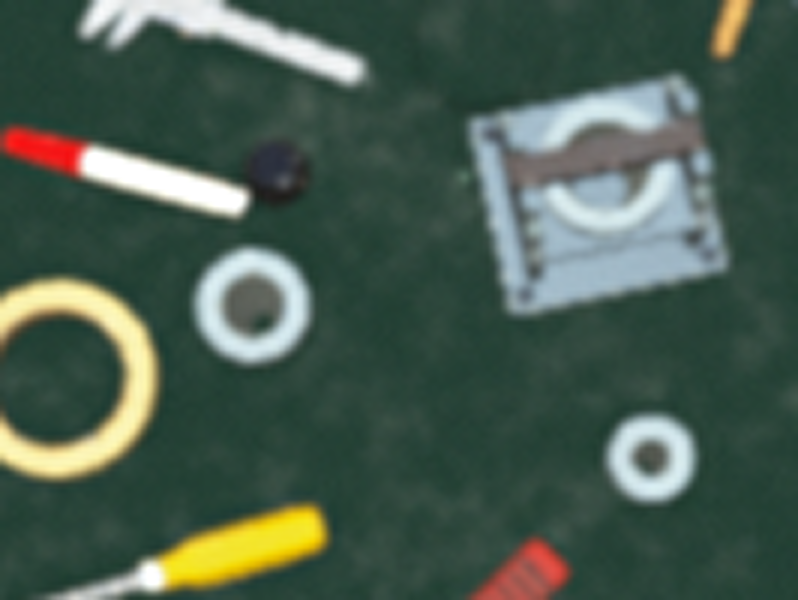

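The crop confirms the dark bar across the large sleeve on the stand, centred at crop (603,153), which is pixel (280.5,170.5), and turned by about 0.17 rad. Next I'll refine its position and plan a look pose above it.

```bash
cat >> h.py <<'E'
from scipy.spatial.transform import Rotation as Ro
np.set_printoptions(precision=4,suppress=True)
def plan(pos,a,s=None,base=None):
    """TCP target pos, tool down, closing line at world yaw a (mod pi). base=(pos,R) commanded"""
    s=s or arm.read_state()
    p0,R0=base if base else (np.array(s['tcp_pos']),Ro.from_rotvec(s['tcp_rot']).as_matrix())
    best=None
    for k in(0,np.pi):
        y=np.array([np.cos(a+k),np.sin(a+k),0]);z=np.array([0,0,-1.]);Rt=np.c_[np.cross(y,z),y,z]
        rv=Ro.from_matrix(R0.T@Rt).as_rotvec()
        if best is None or np.linalg.norm(rv)<np.linalg.norm(best): best=rv
    return (R0.T@(np.array(pos)-p0)*1000).round(1),best.round(4)
E
python3 - <<'E'
from h import *
m=arm.camera_model('top')
c=lambda u,v:(180+(u+.5)/6-.5,145+(v+.5)/6-.5)
P=onz(m,c(603,153),.118); A=onz(m,c(512,168),.118);B=onz(m,c(700,136),.118)
d=A-B; yaw=np.arctan2(-d[0],d[1]); print(P,yaw,np.linalg.norm(d),A,B)
print('mid',onz(m,c(253,305),.08),'small',onz(m,c(651,458),.074))
s=arm.read_state(); R=Ro.from_rotvec(s['tcp_rot']).as_matrix(); print(R)
w=arm.camera_model('wrist'); C=-np.array(w['R']).T@w['t']; print('cam in tool',R.T@(C-s['tcp_pos']), np.array(w['R'])@R, w['K'][0][0])
print(plan([P[0],P[1],.25],yaw))
E
```

```text
[0.5834 0.2335 0.118 ] 0.14461516732761098 0.09639273407146617 [0.577  0.2796 0.118 ] [0.5909 0.1843 0.118 ]
mid [0.5167 0.414  0.08  ] small [0.4329 0.2122 0.074 ]
[[-0.969   0.2471 -0.0003]
 [ 0.2471  0.969  -0.0015]
 [-0.0001 -0.0015 -1.    ]]
cam in tool [ 0.0782 -0.0007 -0.1433] [[ 0.0002  1.     -0.0008]
 [-0.9526 -0.     -0.3043]
 [-0.3043  0.0008  0.9526]] 298.0110699498321
(array([-507.6, -304.1,  -19. ]), array([-0.0013,  0.001 ,  1.1765]))
```

>>> jog_arm:
  moves:
    - {"offset": [-508, -304, -19], "delta_rot": [0, 0, 1.177], "jaw": 1}
    - {"offset": [-508, -304, -19], "delta_rot": [0, 0, 1.177], "jaw": 1}
    - {"offset": [-508, -304, -19], "delta_rot": [0, 0, 1.177], "jaw": 1}
    - {"offset": [-508, -304, -19], "delta_rot": [0, 0, 1.177], "jaw": 1}
    - {"offset": [-508, -304, -19], "delta_rot": [0, 0, 1.177], "jaw": 1}
    - {"offset": [-508, -304, -19], "delta_rot": [0, 0, 1.177], "jaw": 1}
    - {"offset": [-508, -304, -19], "delta_rot": [0, 0, 1.177], "jaw": 1}
    - {"offset": [-508, -304, -19], "delta_rot": [0, 0, 1.177], "jaw": 1}
    - {"offset": [-508, -304, -19], "delta_rot": [0, 0, 1.177], "jaw": 1}
    - {"offset": [-508, -304, -19], "delta_rot": [0, 0, 1.177], "jaw": 1}
    - {"offset": [-508, -304, -19], "delta_rot": [0, 0, 1.177], "jaw": 1}
    - {"offset": [-508, -304, -19], "delta_rot": [0, 0, 1.177], "jaw": 1}

```text
t: 1.1
tcp_pos: [0.5198, 0.2979, 0.2472]
tcp_rot: [-2.056, -2.375, 0.001]
wrist_force: [0.5, 1.0, -0.6]
finger_gap: 0.0855
grip_force: 0.0
```

```bash
python3 - <<'E'
from h import *
print(plan([.5834,.2335,.25],.1446))
E
```

```text
(array([-72.8,  53.7,  -2.8]), array([-0.0005,  0.0002, -0.0005]))
```

>>> jog_arm:
  moves:
    - {"offset": [-73, 54, -3], "delta_rot": [0, 0, 0], "jaw": 1}
    - {"offset": [-73, 54, -3], "delta_rot": [0, 0, 0], "jaw": 1}
    - {"offset": [-73, 54, -3], "delta_rot": [0, 0, 0], "jaw": 1}
    - {"offset": [-73, 54, -3], "delta_rot": [0, 0, 0], "jaw": 1}
    - {"offset": [-73, 54, -3], "delta_rot": [0, 0, 0], "jaw": 1}

```text
t: 1.52
tcp_pos: [0.5828, 0.2345, 0.2498]
tcp_rot: [-2.057, -2.373, 0.001]
wrist_force: [0.0, 0.1, -0.5]
finger_gap: 0.0852
grip_force: 0.0
```

```bash
python3 - <<'E'
from h import *
s=arm.read_state();print(s['t'],s['tcp_pos'],s['tcp_rot'])
im,m=snap('wrist','w1.png'); print(proj(m,[.5834,.2335,.118]))
np.savez('w1.npz',**{k:m[k] for k in 'KRt'})
E
```

```text
1.5167 [0.5828 0.2345 0.2498] [-2.0572 -2.3734  0.0013]
[258.9023 177.0614]
```

View pics/w1.png

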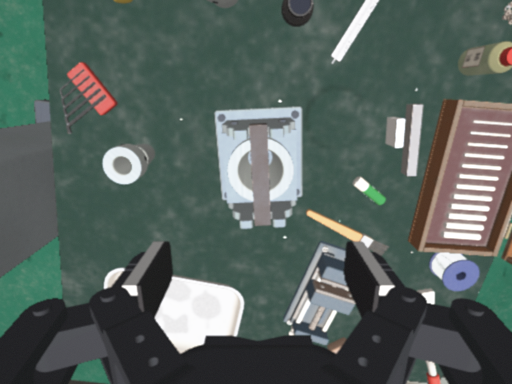

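The wrist view shows the dark bar from about (259,125) to (262,225), above the large sleeve's ring at (259,170). The small sleeve's ring is at (124,165) and the tray at lower left. I'll measure these with masks.

```bash
python3 - <<'E'
from h import *
im=cv2.imread('pics/w1.png'); m=dict(np.load('w1.npz'))
b,g,r=[im[:,:,i].astype(int) for i in range(3)]
print(im[150,260],im[200,261],im[150,235],im[165,105],im[165,124])
k=((r-b>3)&(r<140)&(r>50)).astype(np.uint8); k[:110]=0;k[235:]=0;k[:,:240]=0;k[:,282:]=0
k=cv2.morphologyEx(k,cv2.MORPH_OPEN,np.ones((5,5)))
n,l,st,c=cv2.connectedComponentsWithStats(k);i=1+np.argmax(st[1:,4]);
ct=cv2.findContours((l==i).astype(np.uint8),0,2)[0][0];rc=cv2.minAreaRect(ct);print(st[i],rc)
bx=cv2.boxPoints(rc);W=np.array([onz(m,p,.118) for p in bx]);print(W,W.mean(0))
e=W[np.argsort(W[:,1])];d=e[2:].mean(0)-e[:2].mean(0);print('yaw',np.arctan2(-d[0],d[1]),np.linalg.norm(d))
# light tops
k=(im.min(2)>205).astype(np.uint8)
for name,x0,x1,y0,y1,z in(('small',90,160,135,195,.074),('large',210,310,130,215,.086)):
    q=np.zeros_like(k);q[y0:y1,x0:x1]=k[y0:y1,x0:x1]
    pts=cv2.findNonZero(cv2.morphologyEx(q,cv2.MORPH_OPEN,np.ones((3,3))));(u,v),ra=cv2.minEnclosingCircle(pts);h=cv2.convexHull(pts)
    el=cv2.fitEllipse(h);P=onz(m,el[0],z);Q=onz(m,(el[0][0]+el[1][0]/2,el[0][1]),z);print(name,el,P,'diam',2*np.linalg.norm(P-Q))
E
```

```text
[137 137 144] [141 139 145] [236 232 225] [247 244 237] [130 134 132]Traceback (most recent call last):
  File "<stdin>", line 7, in <module>
    return _wrapfunc(a, 'argmax', axis=axis, out=out, **kwds)
    return bound(*args, **kwds)
ValueError: attempt to get argmax of an empty sequence
```

```bash
cat > meas.py <<'E'
from h import *
im=cv2.imread('pics/w1.png'); m=dict(np.load('w1.npz'))
b,g,r=[im[:,:,i].astype(int) for i in range(3)]
k=((r-b>1)&(r-g>2)&(r<170)&(r>80)).astype(np.uint8); k[:110]=0;k[235:]=0;k[:,:240]=0;k[:,282:]=0
k=cv2.morphologyEx(cv2.morphologyEx(k,cv2.MORPH_CLOSE,np.ones((3,3))),cv2.MORPH_OPEN,np.ones((5,5)))
n,l,st,c=cv2.connectedComponentsWithStats(k);i=1+np.argmax(st[1:,4]);
ct=cv2.findContours((l==i).astype(np.uint8),0,2)[0][0];rc=cv2.minAreaRect(ct);print(st[i],rc)
bx=cv2.boxPoints(rc);W=np.array([onz(m,p,.118) for p in bx]);print(W,W.mean(0))
e=W[np.argsort(W[:,1])];d=e[2:].mean(0)-e[:2].mean(0);print('yaw',np.arctan2(-d[0],d[1]),np.linalg.norm(d))
k=(im.min(2)>205).astype(np.uint8)
for name,x0,x1,y0,y1,z in(('small',90,160,135,195,.074),('large',210,310,130,215,.086)):
    q=np.zeros_like(k);q[y0:y1,x0:x1]=k[y0:y1,x0:x1]
    n,l,st,c=cv2.connectedComponentsWithStats(cv2.morphologyEx(q,cv2.MORPH_OPEN,np.ones((3,3))))
    print(st[1:])
    h=cv2.convexHull(cv2.findNonZero((l==1+np.argmax(st[1:,4])).astype(np.uint8)))
    el=cv2.fitEllipse(h);P=onz(m,el[0],z);Q=onz(m,(el[0][0]+el[1][0]/2,el[0][1]),z);print(name,el,P,'diam',2*np.linalg.norm(P-Q))
E
python3 meas.py
```

```text
[ 250  124   21  101 1674] ((260.0510559082031, 173.9810028076172), (100.59539031982422, 17.95484733581543), 88.02507019042969)
[[0.5676 0.2818 0.118 ]
 [0.5837 0.2847 0.118 ]
 [0.6023 0.1865 0.118 ]
 [0.5845 0.1832 0.118 ]] [0.5845 0.2341 0.118 ]
yaw 0.1783475281839821 0.09996744357933074
[[103 147  38  37 782]]
small ((121.39854431152344, 165.09738159179688), (34.272151947021484, 39.359683990478516), 126.82749938964844) [0.4336 0.213  0.074 ] diam 0.037722610609004725
[[227 141  26  60 684]
 [268 140  26  60 685]]
large ((272.5422668457031, 170.2102813720703), (40.638973236083984, 56.85664749145508), 179.56678771972656) [0.598 0.234 0.086] diam 0.04320544277473359
```

The bar measures 100 x 16 mm at z=0.118, which matches the given size. Its centre is (0.5845, 0.2341) and its yaw 0.178.

```bash
python3 - <<'E'
from h import *
print(plan([.5845,.2341,.094],.178))
E
```

```text
(array([ -2. ,   2.3, 155.8]), array([-0.0013, -0.0005, -0.0335]))
```

>>> jog_arm:
  moves:
    - {"offset": [-2, 2, 40], "delta_rot": [0, 0, -0.033], "jaw": 1}
    - {"offset": [-2, 2, 80], "delta_rot": [0, 0, -0.033], "jaw": 1}
    - {"offset": [-2, 2, 110], "delta_rot": [0, 0, -0.033], "jaw": 0.9}
    - {"offset": [-2, 2, 135], "delta_rot": [0, 0, -0.033], "jaw": 0.8}
    - {"offset": [-2, 2, 150], "delta_rot": [0, 0, -0.033], "jaw": 0.6}
    - {"offset": [-2, 2, 155], "delta_rot": [0, 0, -0.033], "jaw": 0.5}
    - {"offset": [-2, 2, 155], "delta_rot": [0, 0, -0.033], "jaw": 0.5}
    - {"offset": [-2, 2, 155], "delta_rot": [0, 0, -0.033], "jaw": 0.4}
  force: 60

```text
t: 2.23
tcp_pos: [0.585, 0.2343, 0.0961]
tcp_rot: [2.015, 2.41, 0.001]
wrist_force: [-0.3, -0.0, 0.5]
finger_gap: 0.0344
grip_force: 0.0
```

>>> jog_arm:
  moves:
    - {"offset": [0, 0, 0], "delta_rot": [0, 0, 0], "jaw": 0.1}
    - {"offset": [0, 0, 0], "delta_rot": [0, 0, 0], "jaw": 0.1}
    - {"offset": [0, 0, 0], "delta_rot": [0, 0, 0], "jaw": 0}
    - {"offset": [0, 0, 0], "delta_rot": [0, 0, 0], "jaw": 0}
    - {"offset": [0, 0, 0], "delta_rot": [0, 0, 0], "jaw": 0}
    - {"offset": [0, 0, 0], "delta_rot": [0, 0, 0], "jaw": 0}

```text
t: 2.73
tcp_pos: [0.5859, 0.2339, 0.097]
tcp_rot: [2.016, 2.409, 0.004]
wrist_force: [-1.0, 1.3, 6.1]
finger_gap: 0.0153
grip_force: 59.4
```

Gripped at 15 mm. Lifting straight up, and locating the tray in the saved top picture.

>>> jog_arm:
  moves:
    - {"offset": [0, 0, -6], "delta_rot": [0, 0, 0], "jaw": 0}
    - {"offset": [0, 0, -14], "delta_rot": [0, 0, 0], "jaw": 0}
    - {"offset": [0, 0, -24], "delta_rot": [0, 0, 0], "jaw": 0}
    - {"offset": [0, 0, -36], "delta_rot": [0, 0, 0], "jaw": 0}
    - {"offset": [0, 0, -50], "delta_rot": [0, 0, 0], "jaw": 0}
    - {"offset": [0, 0, -64], "delta_rot": [0, 0, 0], "jaw": 0}
    - {"offset": [0, 0, -70], "delta_rot": [0, 0, 0], "jaw": 0}
    - {"offset": [0, 0, -70], "delta_rot": [0, 0, 0], "jaw": 0}

```text
t: 3.4
tcp_pos: [0.5861, 0.2334, 0.1677]
tcp_rot: [2.016, 2.408, 0.005]
wrist_force: [1.0, -0.4, -2.3]
finger_gap: 0.0154
grip_force: 58.6
```

```bash
python3 - <<'E'
from h import *
im,m=snap('scene','s1.png'); 
cv2.imwrite('pics/s1c.png',cv2.resize(im[120:270,200:400,::-1],None,fx=4,fy=4,interpolation=cv2.INTER_CUBIC))
s=arm.read_state(); print(s['t'],s['tcp_pos'],s['finger_gap'],s['wrist_force'],s['wrist_torque'])
im=cv2.imread('pics/top0.png'); m=arm.camera_model('top')
k=(im.min(2)>150).astype(np.uint8);q=np.zeros_like(k);q[160:245,330:395]=k[160:245,330:395]
rc=cv2.minAreaRect(cv2.findNonZero(cv2.morphologyEx(q,cv2.MORPH_OPEN,np.ones((3,3)))))
W=np.array([onz(m,p,.023) for p in cv2.boxPoints(rc)]);print(rc,W,W.mean(0),np.linalg.norm(np.diff(W,axis=0),axis=1))
c=W.mean(0); print(plan([c[0],c[1],.165],.178))
E
```

```text
3.45 [0.5855 0.2333 0.1664] 0.015383603212377682 [ 0.973  -0.2669 -2.3056] [ 0.0199  0.0218 -0.0374]
((363.4999694824219, 203.99998474121094), (46.99999237060547, 63.99999237060547), 0.0) [[ 0.3854  0.0459  0.023 ]
 [ 0.5921  0.034   0.023 ]
 [ 0.5879 -0.1186  0.023 ]
 [ 0.3812 -0.103   0.023 ]] [ 0.4867 -0.0354  0.023 ] [0.2071 0.1526 0.2073]
(array([-247.1, -144.7,    1. ]), array([ 0.0017, -0.0005, -0.001 ]))
```

View pics/s1c.png

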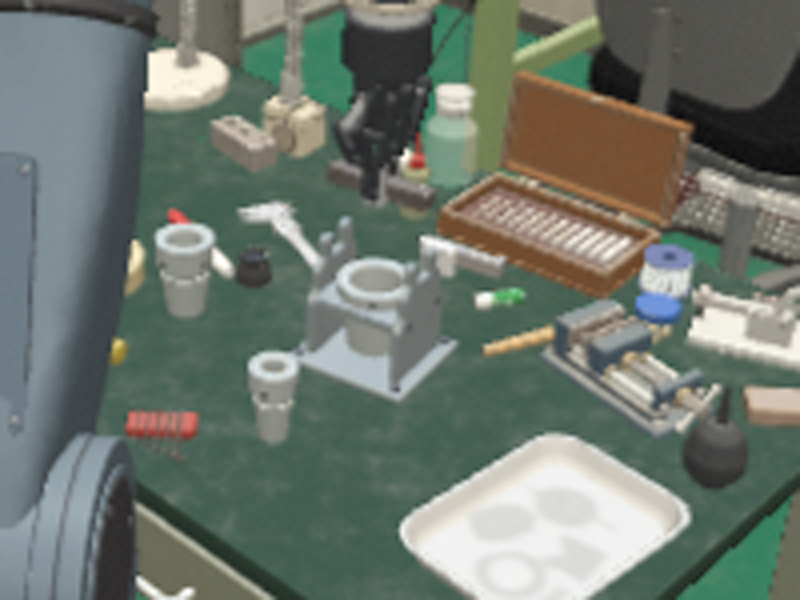

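The scene view shows the bar level in the gripper at about (380,185), clear of the stand, with the large sleeve exposed below it. The tray's long side runs along world x, so I'll turn the bar about 76° on the way to lay it lengthwise.

```bash
python3 - <<'E'
from h import *
s=arm.read_state();print(s['q']);print(plan([.487,-.0354,.12],1.51))
E
```

```text
[-0.6645  0.5919  0.3462  1.6569 -0.2382  0.9327 -0.0533]
(array([-247.2, -144.4,   46. ]), array([ 0.0018,  0.0007, -1.333 ]))
```

>>> jog_arm:
  moves:
    - {"offset": [-30, -17, 0], "delta_rot": [0, 0, -0.11], "jaw": 0}
    - {"offset": [-60, -35, 0], "delta_rot": [0, 0, -0.22], "jaw": 0}
    - {"offset": [-90, -53, 0], "delta_rot": [0, 0, -0.33], "jaw": 0}
    - {"offset": [-120, -70, 5], "delta_rot": [0, 0, -0.45], "jaw": 0}
    - {"offset": [-150, -88, 10], "delta_rot": [0, 0, -0.57], "jaw": 0}
    - {"offset": [-180, -105, 20], "delta_rot": [0, 0, -0.69], "jaw": 0}
    - {"offset": [-205, -120, 30], "delta_rot": [0, 0, -0.81], "jaw": 0}
    - {"offset": [-225, -132, 40], "delta_rot": [0, 0, -0.93], "jaw": 0}
    - {"offset": [-240, -140, 46], "delta_rot": [0, 0, -1.05], "jaw": 0}
    - {"offset": [-247, -144, 46], "delta_rot": [0, 0, -1.17], "jaw": 0}
    - {"offset": [-247, -144, 46], "delta_rot": [0, 0, -1.29], "jaw": 0}
    - {"offset": [-247, -144, 46], "delta_rot": [0, 0, -1.333], "jaw": 0}

```text
t: 4.45
tcp_pos: [0.486, -0.0364, 0.1187]
tcp_rot: [-0.087, -3.139, 0.0]
wrist_force: [-0.0, -0.2, -2.1]
finger_gap: 0.015
grip_force: 58.8
```

>>> jog_arm:
  moves:
    - {"offset": [0, 0, 20], "delta_rot": [0, 0, 0], "jaw": 0}
    - {"offset": [0, 0, 45], "delta_rot": [0, 0, 0], "jaw": 0}
    - {"offset": [0, 0, 70], "delta_rot": [0, 0, 0], "jaw": 0}
    - {"offset": [0, 0, 90], "delta_rot": [0, 0, 0], "jaw": 0}
    - {"offset": [0, 0, 104], "delta_rot": [0, 0, 0], "jaw": 0}
    - {"offset": [0, 0, 104], "delta_rot": [0, 0, 0], "jaw": 0}
    - {"offset": [0, 0, 104], "delta_rot": [0, 0, 0], "jaw": 0}

```text
t: 5.03
tcp_pos: [0.486, -0.0353, 0.0146]
tcp_rot: [-0.095, -3.138, 0.0]
wrist_force: [-0.0, -0.0, -1.6]
finger_gap: 0.0154
grip_force: 58.8
```

>>> jog_arm:
  moves:
    - {"offset": [0, 0, 5], "delta_rot": [0, 0, 0], "jaw": 0}
    - {"offset": [0, 0, 9], "delta_rot": [0, 0, 0], "jaw": 0}
    - {"offset": [0, 0, 9], "delta_rot": [0, 0, 0], "jaw": 0}
    - {"offset": [0, 0, 9], "delta_rot": [0, 0, 0], "jaw": 0.4}
    - {"offset": [0, 0, 9], "delta_rot": [0, 0, 0], "jaw": 0.4}
    - {"offset": [0, 0, 9], "delta_rot": [0, 0, 0], "jaw": 0.4}
    - {"offset": [0, 0, 9], "delta_rot": [0, 0, 0], "jaw": 0.4}
    - {"offset": [0, 0, -10], "delta_rot": [0, 0, 0], "jaw": 0.4}
    - {"offset": [0, 0, -40], "delta_rot": [0, 0, 0], "jaw": 0.4}
    - {"offset": [0, 0, -80], "delta_rot": [0, 0, 0], "jaw": 0.6}
    - {"offset": [0, 0, -120], "delta_rot": [0, 0, 0], "jaw": 1}
    - {"offset": [0, 0, -140], "delta_rot": [0, 0, 0], "jaw": 1}

```text
t: 6.03
tcp_pos: [0.4881, -0.0354, 0.1596]
tcp_rot: [0.096, 3.135, 0.0]
wrist_force: [0.4, 0.6, -0.8]
finger_gap: 0.0694
grip_force: 0.0
```

```bash
python3 - <<'E'
from h import *
im,m=snap('wrist','w2.png')
s=arm.read_state(); print(s['tcp_pos'],s['finger_gap'])
# middle sleeve look pose: yaw options
print(s['q'][6])
for a in(0.2,0.8,1.3,-0.3): print(a,plan([.5167,.414,.22],a))
E
```

```text
[ 0.4894 -0.0354  0.1617] 0.07633231997928792
1.4530594086023196
0.2 (array([ -0.3, 450.3, -58.1]), array([0.0059, 0.0069, 1.3096]))
0.8 (array([ -0.3, 450.3, -58.1]), array([0.0035, 0.0079, 0.7096]))
1.3 (array([ -0.3, 450.3, -58.1]), array([0.0014, 0.0083, 0.2096]))
-0.3 (array([ -0.3, 450.3, -58.1]), array([-0.0052,  0.0075, -1.332 ]))
```

View pics/w2.png

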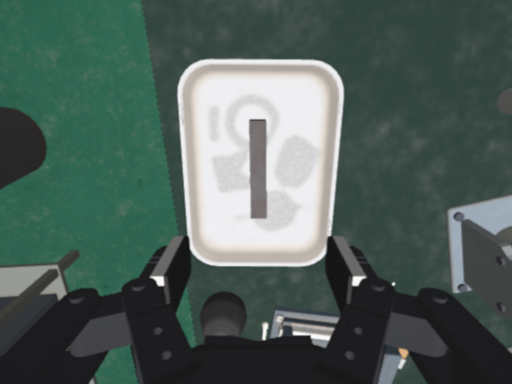

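The bar lies flat in the tray, at (258,168). Now the middle sleeve: a look pose above it, with the yaw needed for the stand (fingers closing along the stand's x).

```bash
python3 - <<'E'
from h import *
s=arm.read_state();print(s['tcp_pos'],plan([.5167,.414,.24],.178))
E
```

```text
[ 0.4894 -0.0354  0.1617] (array([ -0.4, 450.3, -78.1]), array([0.006 , 0.0068, 1.3316]))
```

>>> jog_arm:
  moves:
    - {"offset": [0, 10, -40], "delta_rot": [0, 0, 0.12], "jaw": 1}
    - {"offset": [0, 40, -78], "delta_rot": [0, 0, 0.24], "jaw": 1}
    - {"offset": [0, 80, -80], "delta_rot": [0, 0, 0.36], "jaw": 1}
    - {"offset": [0, 121, -80], "delta_rot": [0, 0, 0.48], "jaw": 1}
    - {"offset": [0, 162, -80], "delta_rot": [0, 0, 0.6], "jaw": 1}
    - {"offset": [0, 203, -80], "delta_rot": [0, 0, 0.72], "jaw": 1}
    - {"offset": [0, 244, -80], "delta_rot": [0, 0, 0.84], "jaw": 1}
    - {"offset": [0, 285, -80], "delta_rot": [0, 0, 0.96], "jaw": 1}
    - {"offset": [0, 326, -80], "delta_rot": [0, 0, 1.08], "jaw": 1}
    - {"offset": [0, 367, -80], "delta_rot": [0, 0, 1.2], "jaw": 1}
    - {"offset": [0, 408, -80], "delta_rot": [0, 0, 1.3], "jaw": 1}
    - {"offset": [0, 450, -80], "delta_rot": [0, 0, 1.332], "jaw": 1}

```text
t: 7.08
tcp_pos: [0.513, 0.407, 0.2353]
tcp_rot: [2.022, 2.404, -0.0]
wrist_force: [1.2, -0.4, 0.4]
finger_gap: 0.0851
grip_force: 0.0
```

>>> jog_arm:
  moves:
    - {"offset": [0, 0, 0], "delta_rot": [0, 0, 0], "jaw": 1}
    - {"offset": [0, 0, 0], "delta_rot": [0, 0, 0], "jaw": 1}
    - {"offset": [0, 0, 0], "delta_rot": [0, 0, 0], "jaw": 1}
    - {"offset": [0, 0, 0], "delta_rot": [0, 0, 0], "jaw": 1}

```text
t: 7.42
tcp_pos: [0.5141, 0.4032, 0.2354]
tcp_rot: [2.017, 2.408, -0.001]
wrist_force: [-0.1, 0.4, 0.3]
finger_gap: 0.0857
grip_force: 0.0
```

```bash
cat >> h.py <<'E'
def ring(im,m,guess,z,lo,hi,thr=205,win=45):
    """outer edge ellipse of light ring near guess"""
    u,v=[int(round(a)) for a in proj(m,guess)]
    k=(im.min(2)>thr).astype(np.uint8);q=np.zeros_like(k);q[max(0,v-win):v+win,max(0,u-win):u+win]=k[max(0,v-win):v+win,max(0,u-win):u+win]
    q=cv2.morphologyEx(q,cv2.MORPH_OPEN,np.ones((3,3)))
    for ct in cv2.findContours(q,cv2.RETR_LIST,cv2.CHAIN_APPROX_NONE)[0]:
        if len(ct)<40: continue
        W=np.array([onz(m,p,z) for p in ct[:,0]]).astype(np.float32)
        e=cv2.fitEllipse(W[:,:2]*1000); 
        print('px',ct[:,0].mean(0),'c mm',np.array(e[0]),'axes',np.array(e[1]))
E
python3 - <<'E'
from h import *
s=arm.read_state(); print(s['t'],s['tcp_pos'],s['tcp_rot'],s['wrist_force'])
im,m=snap('wrist','w3.png'); np.savez('w3.npz',**{k:m[k] for k in 'KRt'})
ring(im,m,[.5167,.414,.08],.08,0,0)
E
```

```text
7.4167 [0.5141 0.4032 0.2354] [ 2.0166  2.408  -0.001 ] [-0.0651  0.4293  0.2745]
px [263.7879 158.6566] c mm [517.6399 415.4442] axes [36.368  36.4782]
px [263.7248 158.3289] c mm [517.5704 415.1919] axes [53.9588 54.1737]
```

View pics/w3.png

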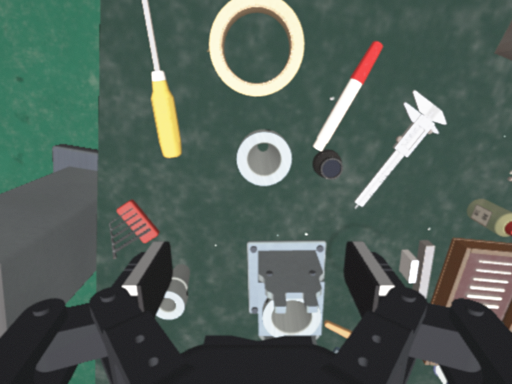

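The wrist view shows the middle sleeve's ring at (264,158). The outer diameter measures 54–56 mm, as it should, and the centre is (0.5175, 0.415). I'll plan the grasp and locate the large sleeve's mouth from w1 and a fresh top image.

```bash
python3 - <<'E'
from h import *
print(plan([.5175,.415,.055],.178))
im=cv2.imread('pics/w1.png'); m=dict(np.load('w1.npz'))
k=(im.min(2)>205).astype(np.uint8);q=np.zeros_like(k);q[136:205,220:300]=k[136:205,220:300]
q=cv2.morphologyEx(q,cv2.MORPH_OPEN,np.ones((3,3)))
n,l,st,c=cv2.connectedComponentsWithStats(q);print(st[1:])
h=cv2.convexHull(cv2.findNonZero(np.isin(l,[i for i in range(1,n) if st[i,4]>400]).astype(np.uint8)))[:,0]
W=np.array([onz(m,p,.086)[:2]*1000 for p in h]).astype(np.float32);print('w1 circ',cv2.fitEllipse(W),cv2.minEnclosingCircle(W))
im=cv2.imread('pics/w3.png'); m=dict(np.load('w3.npz'));
im,m=snap('top','top1.png'); print('top'); ring(im,m,[.585,.234,.086],.086,0,0,thr=200,win=18)
c=np.array(proj(m,[.585,.234,.086])).astype(int);print(c)
E
```

```text
(array([ 11.2,   5.3, 180.6]), array([ 0.0003,  0.0005, -0.002 ]))
[[227 141  26  60 684]
 [268 140  26  60 685]]
w1 circ ((585.0491333007812, 231.20924377441406), (69.43234252929688, 71.00244140625), 92.22726440429688) ((585.101318359375, 231.1416015625), 35.593055725097656)
top
[279 171]
```

>>> jog_arm:
  moves:
    - {"offset": [11, 5, 35], "delta_rot": [0, 0, 0], "jaw": 1}
    - {"offset": [11, 5, 75], "delta_rot": [0, 0, 0], "jaw": 1}
    - {"offset": [11, 5, 115], "delta_rot": [0, 0, 0], "jaw": 1}
    - {"offset": [11, 5, 145], "delta_rot": [0, 0, 0], "jaw": 1}
    - {"offset": [11, 5, 170], "delta_rot": [0, 0, 0], "jaw": 1}
    - {"offset": [11, 5, 184], "delta_rot": [0, 0, 0], "jaw": 1}
    - {"offset": [11, 5, 187], "delta_rot": [0, 0, 0], "jaw": 1}
    - {"offset": [11, 5, 187], "delta_rot": [0, 0, 0], "jaw": 0.75}
    - {"offset": [11, 5, 187], "delta_rot": [0, 0, 0], "jaw": 0.7}
    - {"offset": [11, 5, 187], "delta_rot": [0, 0, 0], "jaw": 0.6}
    - {"offset": [11, 5, 187], "delta_rot": [0, 0, 0], "jaw": 0.4}
    - {"offset": [11, 5, 187], "delta_rot": [0, 0, 0], "jaw": 0.4}
  force: 40

```text
t: 8.52
tcp_pos: [0.5178, 0.4169, 0.0502]
tcp_rot: [2.015, 2.409, 0.005]
wrist_force: [-0.3, -1.6, 7.3]
finger_gap: 0.0547
grip_force: 43.6
```

>>> jog_arm:
  moves:
    - {"offset": [0, 0, 0], "delta_rot": [0, 0, 0], "jaw": 0.2}
    - {"offset": [0, 0, 0], "delta_rot": [0, 0, 0], "jaw": 0.2}
    - {"offset": [0, 0, 0], "delta_rot": [0, 0, 0], "jaw": 0.2}
    - {"offset": [0, 0, 0], "delta_rot": [0, 0, 0], "jaw": 0.2}

```text
t: 8.85
tcp_pos: [0.5178, 0.4169, 0.0502]
tcp_rot: [2.015, 2.409, 0.005]
wrist_force: [-0.3, -1.8, 7.3]
finger_gap: 0.055
grip_force: 43.6
```

>>> jog_arm:
  moves:
    - {"offset": [0, 0, -10], "delta_rot": [0, 0, 0], "jaw": 0.2}
    - {"offset": [0, 0, -30], "delta_rot": [0, 0, 0], "jaw": 0.2}
    - {"offset": [0, 0, -60], "delta_rot": [0, 0, 0], "jaw": 0.2}
    - {"offset": [0, 0, -95], "delta_rot": [0, 0, 0], "jaw": 0.2}
    - {"offset": [0, 0, -130], "delta_rot": [0, 0, 0], "jaw": 0.2}
    - {"offset": [0, 0, -155], "delta_rot": [0, 0, 0], "jaw": 0.2}
    - {"offset": [0, 0, -165], "delta_rot": [0, 0, 0], "jaw": 0.2}
    - {"offset": [0, 0, -165], "delta_rot": [0, 0, 0], "jaw": 0.2}
    - {"offset": [0, 0, -165], "delta_rot": [0, 0, 0], "jaw": 0.2}
    - {"offset": [0, 0, -165], "delta_rot": [0, 0, 0], "jaw": 0.2}

```text
t: 9.68
tcp_pos: [0.5155, 0.4159, 0.2111]
tcp_rot: [-2.014, -2.41, 0.006]
wrist_force: [0.1, 0.8, -4.9]
finger_gap: 0.0545
grip_force: 43.8
```

```bash
python3 - <<'E'
from h import *
s=arm.read_state(); p=np.array(s['tcp_pos']);print(s['t'],p,s['tcp_rot'],s['wrist_force'],s['finger_gap'])
im,m=snap('wrist','w4.png'); np.savez('w4.npz',**{k:m[k] for k in 'KRt'})
g=p+[0,0,.03]; print('guess px',proj(m,g))
ring(im,m,g,g[2],0,0,win=75)
print(plan([.585+p[0]-.5175,.2312+p[1]-.415,p[2]],.178))
cv2.imwrite('pics/w4c.png',cv2.resize(im[180:384,130:390,::-1],None,fx=2,fy=2))
E
```

```text
9.6833 [0.5155 0.4159 0.2111] [-2.0145 -2.4098  0.0058] [ 0.0746  0.7996 -4.8637] 0.054450886490304794
guess px [258.5509 275.7126]
px [257.9346 276.4252] c mm [515.3624 414.7461] axes [35.8665 36.0849]
px [258.0548 278.8617] c mm [515.5571 413.6614] axes [54.1784 56.7673]
(array([-192.8,   33.8,    0.1]), array([-0.0035,  0.002 ,  0.0002]))
```

View pics/w4c.png

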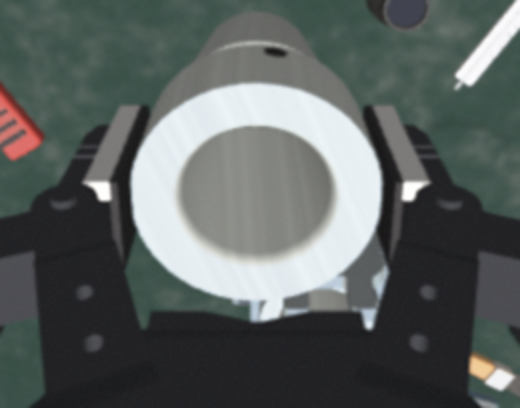

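The sleeve is held upright. Its centre is about 1.5 mm off the TCP in −y. Moving over the stand.

>>> jog_arm:
  moves:
    - {"offset": [-25, 5, 0], "delta_rot": [0, 0, 0], "jaw": 0.2}
    - {"offset": [-60, 11, 0], "delta_rot": [0, 0, 0], "jaw": 0.2}
    - {"offset": [-100, 19, 0], "delta_rot": [0, 0, 0], "jaw": 0.2}
    - {"offset": [-140, 26, 0], "delta_rot": [0, 0, 0], "jaw": 0.2}
    - {"offset": [-175, 33, 0], "delta_rot": [0, 0, 0], "jaw": 0.2}
    - {"offset": [-190, 35, 0], "delta_rot": [0, 0, 0], "jaw": 0.2}
    - {"offset": [-192.5, 36, 0], "delta_rot": [0, 0, 0], "jaw": 0.2}
    - {"offset": [-192.5, 36, 0], "delta_rot": [0, 0, 0], "jaw": 0.2}
    - {"offset": [-192.5, 36, 0], "delta_rot": [0, 0, 0], "jaw": 0.2}
    - {"offset": [-192.5, 36, 0], "delta_rot": [0, 0, 0], "jaw": 0.2}

```text
t: 10.57
tcp_pos: [0.5852, 0.2354, 0.2125]
tcp_rot: [-2.011, -2.411, 0.001]
wrist_force: [-0.8, -0.1, -4.5]
finger_gap: 0.0546
grip_force: 43.8
```

```bash
python3 - <<'E'
from h import *
s=arm.read_state(); print(s['t'],s['tcp_pos'],s['tcp_rot'],s['wrist_force']);print(plan([.585,.2328,.115],.178))
im,m=snap('scene','s2.png'); 
cv2.imwrite('pics/s2c.png',cv2.resize(im[130:250,220:340,::-1],None,fx=5,fy=5,interpolation=cv2.INTER_CUBIC))
E
```

```text
10.5667 [0.5852 0.2354 0.2125] [-2.0112 -2.4114  0.001 ] [-0.8397 -0.1419 -4.5102]
(array([-2.6, -0.5, 97.5]), array([-0.0015, -0.0008,  0.0025]))
```

>>> jog_arm:
  moves:
    - {"offset": [-2.6, 0, 15], "delta_rot": [0, 0, 0.002], "jaw": 0.2}
    - {"offset": [-2.6, 0, 35], "delta_rot": [0, 0, 0.002], "jaw": 0.2}
    - {"offset": [-2.6, 0, 52], "delta_rot": [0, 0, 0.002], "jaw": 0.2}
    - {"offset": [-2.6, 0, 65], "delta_rot": [0, 0, 0.002], "jaw": 0.2}
    - {"offset": [-2.6, 0, 75], "delta_rot": [0, 0, 0.002], "jaw": 0.2}
    - {"offset": [-2.6, 0, 83], "delta_rot": [0, 0, 0.002], "jaw": 0.2}
    - {"offset": [-2.6, 0, 90], "delta_rot": [0, 0, 0.002], "jaw": 0.2}
    - {"offset": [-2.6, 0, 96], "delta_rot": [0, 0, 0.002], "jaw": 0.2}
    - {"offset": [-2.6, 0, 97], "delta_rot": [0, 0, 0.002], "jaw": 0.2}
    - {"offset": [-2.6, 0, 97], "delta_rot": [0, 0, 0.002], "jaw": 0.2}

```text
t: 11.45
tcp_pos: [0.5866, 0.2309, 0.1163]
tcp_rot: [-2.018, -2.408, 0.0]
wrist_force: [-0.8, -0.4, -4.8]
finger_gap: 0.0547
grip_force: 43.7
```

>>> jog_arm:
  moves:
    - {"offset": [0, 0, 3], "delta_rot": [0, 0, 0], "jaw": 0.2}
    - {"offset": [0, 0, 6], "delta_rot": [0, 0, 0], "jaw": 0.2}
    - {"offset": [0, 0, 9], "delta_rot": [0, 0, 0], "jaw": 0.2}
    - {"offset": [0, 0, 12], "delta_rot": [0, 0, 0], "jaw": 0.2}
    - {"offset": [0, 0, 13], "delta_rot": [0, 0, 0], "jaw": 0.2}
    - {"offset": [0, 0, 13], "delta_rot": [0, 0, 0], "jaw": 0.2}
    - {"offset": [0, 0, 13], "delta_rot": [0, 0, 0], "jaw": 0.2}

```text
t: 12.03
tcp_pos: [0.5865, 0.2309, 0.1032]
tcp_rot: [-2.017, -2.408, 0.0]
wrist_force: [-1.0, 1.6, -3.2]
finger_gap: 0.0544
grip_force: 43.9
```

Light side contact, pushing toward +y. That agrees with a 2 mm lateral error, so I'm correcting it before going lower.

>>> jog_arm:
  moves:
    - {"offset": [1, -0.5, 0], "delta_rot": [0, 0, 0], "jaw": 0.2}
    - {"offset": [2, -1, 0], "delta_rot": [0, 0, 0], "jaw": 0.2}
    - {"offset": [2, -1, 0], "delta_rot": [0, 0, 0], "jaw": 0.2}
    - {"offset": [2, -1, 2], "delta_rot": [0, 0, 0], "jaw": 0.2}
    - {"offset": [2, -1, 4], "delta_rot": [0, 0, 0], "jaw": 0.2}
    - {"offset": [2, -1, 5], "delta_rot": [0, 0, 0], "jaw": 0.2}
    - {"offset": [2, -1, 5], "delta_rot": [0, 0, 0], "jaw": 0.2}
    - {"offset": [2, -1, 5], "delta_rot": [0, 0, 0], "jaw": 0.2}

```text
t: 12.7
tcp_pos: [0.5852, 0.2325, 0.0982]
tcp_rot: [-2.018, -2.408, 0.0]
wrist_force: [-0.7, 0.1, -3.6]
finger_gap: 0.0545
grip_force: 43.8
```

>>> jog_arm:
  moves:
    - {"offset": [0, 0, 1], "delta_rot": [0, 0, 0], "jaw": 0.2}
    - {"offset": [0, 0, 2], "delta_rot": [0, 0, 0], "jaw": 0.2}
    - {"offset": [0, 0, 3], "delta_rot": [0, 0, 0], "jaw": 0.2}
    - {"offset": [0, 0, 3], "delta_rot": [0, 0, 0], "jaw": 0.2}
    - {"offset": [0, 0, 3], "delta_rot": [0, 0, 0], "jaw": 0.2}

```text
t: 13.12
tcp_pos: [0.5855, 0.2326, 0.0953]
tcp_rot: [2.018, 2.408, 0.0]
wrist_force: [0.2, -0.2, -4.3]
finger_gap: 0.0546
grip_force: 43.8
```

>>> jog_arm:
  moves:
    - {"offset": [0, 0, 0.5], "delta_rot": [0, 0, 0], "jaw": 0.2}
    - {"offset": [0, 0, 1], "delta_rot": [0, 0, 0], "jaw": 0.2}
    - {"offset": [0, 0, 1.5], "delta_rot": [0, 0, 0], "jaw": 0.2}
    - {"offset": [0, 0, 1.5], "delta_rot": [0, 0, 0], "jaw": 0.2}

```text
t: 13.45
tcp_pos: [0.5856, 0.2326, 0.0939]
tcp_rot: [2.018, 2.408, 0.001]
wrist_force: [2.3, -0.8, -4.8]
finger_gap: 0.0548
grip_force: 43.8
```

Within about 2 mm of the seat. Releasing.

>>> jog_arm:
  moves:
    - {"offset": [0, 0, 0], "delta_rot": [0, 0, 0], "jaw": 0.65}
    - {"offset": [0, 0, 0], "delta_rot": [0, 0, 0], "jaw": 0.75}
    - {"offset": [0, 0, 0], "delta_rot": [0, 0, 0], "jaw": 0.85}
    - {"offset": [0, 0, 0], "delta_rot": [0, 0, 0], "jaw": 1}
    - {"offset": [0, 0, 0], "delta_rot": [0, 0, 0], "jaw": 1}
    - {"offset": [0, 0, 0], "delta_rot": [0, 0, 0], "jaw": 1}
    - {"offset": [0, 0, 0], "delta_rot": [0, 0, 0], "jaw": 1}
  force: 20

```text
t: 14.03
tcp_pos: [0.5852, 0.2328, 0.0939]
tcp_rot: [-2.017, -2.408, -0.0]
wrist_force: [-0.6, 0.1, 0.1]
finger_gap: 0.0854
grip_force: 0.0
```

>>> jog_arm:
  moves:
    - {"offset": [0, 0, -15], "delta_rot": [0, 0, 0], "jaw": 1}
    - {"offset": [0, 0, -45], "delta_rot": [0, 0, 0], "jaw": 1}
    - {"offset": [0, 0, -80], "delta_rot": [0, 0, 0], "jaw": 1}
    - {"offset": [0, 0, -110], "delta_rot": [0, 0, 0], "jaw": 1}
    - {"offset": [0, 0, -135], "delta_rot": [0, 0, 0], "jaw": 1}
    - {"offset": [0, 0, -145], "delta_rot": [0, 0, 0], "jaw": 1}
    - {"offset": [0, 0, -145], "delta_rot": [0, 0, 0], "jaw": 1}
    - {"offset": [0, 0, -145], "delta_rot": [0, 0, 0], "jaw": 1}

```text
t: 14.7
tcp_pos: [0.5851, 0.2327, 0.2385]
tcp_rot: [-2.017, -2.408, -0.0]
wrist_force: [0.3, -1.1, 0.1]
finger_gap: 0.0853
grip_force: 0.0
```

```bash
python3 - <<'E'
from h import *
s=arm.read_state(); print(s['t'],s['tcp_pos'],s['tcp_rot'],s['finger_gap'])
im,m=snap('wrist','w5.png'); np.savez('w5.npz',**{k:m[k] for k in 'KRt'})
print('middle');ring(im,m,[.585,.2312,.122],.122,0,0,win=60)
print('small');ring(im,m,[.4335,.2125,.074],.074,0,0,win=40)
print(plan([.4335,.2125,.22],.178))
E
```

```text
14.7 [0.5851 0.2327 0.2385] [-2.0174 -2.4082 -0.0002] 0.0852848642135308
middle
px [258.5818 181.9545] c mm [585.6874 231.2027] axes [36.0916 36.3091]
px [258.2975 155.9339] c mm [588.6997 215.7375] axes [65.0649 92.2217]
px [258.51 174.52] c mm [584.426  237.3129] axes [61.2966 66.9506]
small
px [114.4333 161.05  ] c mm [434.257  213.0564] axes [22.398  22.9551]
px [113.9444 161.1019] c mm [433.7845 212.569 ] axes [40.0893 40.1657]
(array([   6.7, -152.3,   17.8]), array([-0.0017,  0.0003, -0.0018]))
```

View pics/w5.png

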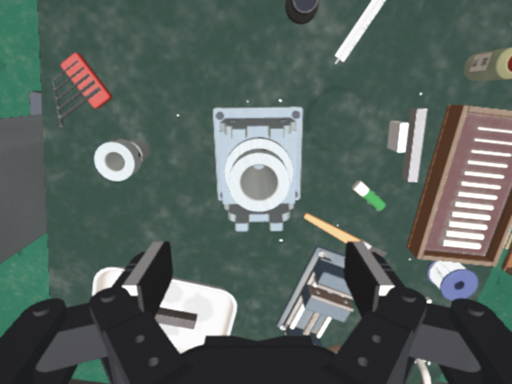

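The middle sleeve sits upright in the large one: its ring is at (259,176) and its centre is (0.5857, 0.2312). The small sleeve, at (117,160), measures (0.434, 0.2128) and about 42 mm across. Going for the small sleeve.

>>> jog_arm:
  moves:
    - {"offset": [2, -38, 0], "delta_rot": [0, 0, 0], "jaw": 1}
    - {"offset": [4, -78, 0], "delta_rot": [0, 0, 0], "jaw": 1}
    - {"offset": [6, -115, 0], "delta_rot": [0, 0, 0], "jaw": 1}
    - {"offset": [7, -140, 0], "delta_rot": [0, 0, 0], "jaw": 1}
    - {"offset": [7, -152, 10], "delta_rot": [0, 0, 0], "jaw": 1}
    - {"offset": [7, -152, 40], "delta_rot": [0, 0, 0], "jaw": 1}
    - {"offset": [7, -152, 75], "delta_rot": [0, 0, 0], "jaw": 1}
    - {"offset": [7, -152, 110], "delta_rot": [0, 0, 0], "jaw": 1}
    - {"offset": [7, -152, 125], "delta_rot": [0, 0, 0], "jaw": 1}
    - {"offset": [7, -152, 125], "delta_rot": [0, 0, 0], "jaw": 1}
    - {"offset": [7, -152, 125], "delta_rot": [0, 0, 0], "jaw": 1}

```text
t: 15.67
tcp_pos: [0.4334, 0.2123, 0.1126]
tcp_rot: [-2.017, -2.407, 0.006]
wrist_force: [0.9, -0.2, -0.2]
finger_gap: 0.0853
grip_force: 0.0
```

```bash
python3 - <<'E'
from h import *
s=arm.read_state(); print(s['tcp_pos'],plan([.434,.2128,.045],.178))
E
```

```text
[0.4334 0.2123 0.1126] (array([ 0.5,  1. , 67.6]), array([-0.0036,  0.0016, -0.0021]))
```

>>> jog_arm:
  moves:
    - {"offset": [0.5, 1, 25], "delta_rot": [0, 0, 0], "jaw": 1}
    - {"offset": [0.5, 1, 50], "delta_rot": [0, 0, 0], "jaw": 1}
    - {"offset": [0.5, 1, 64], "delta_rot": [0, 0, 0], "jaw": 0.8}
    - {"offset": [0.5, 1, 68], "delta_rot": [0, 0, 0], "jaw": 0.65}
    - {"offset": [0.5, 1, 68], "delta_rot": [0, 0, 0], "jaw": 0.6}
    - {"offset": [0.5, 1, 68], "delta_rot": [0, 0, 0], "jaw": 0.55}
    - {"offset": [0.5, 1, 68], "delta_rot": [0, 0, 0], "jaw": 0.4}
    - {"offset": [0.5, 1, 68], "delta_rot": [0, 0, 0], "jaw": 0.3}
    - {"offset": [0.5, 1, 68], "delta_rot": [0, 0, 0], "jaw": 0.2}
    - {"offset": [0.5, 1, 68], "delta_rot": [0, 0, 0], "jaw": 0.2}
    - {"offset": [0.5, 1, 68], "delta_rot": [0, 0, 0], "jaw": 0.2}
    - {"offset": [0.5, 1, 68], "delta_rot": [0, 0, 0], "jaw": 0.2}
  force: 30

```text
t: 16.67
tcp_pos: [0.4359, 0.214, 0.0471]
tcp_rot: [2.017, 2.408, 0.003]
wrist_force: [-1.1, 0.9, 8.0]
finger_gap: 0.0411
grip_force: 30.4
```

>>> jog_arm:
  moves:
    - {"offset": [0, 0, 0], "delta_rot": [0, 0, 0], "jaw": 0.1}
    - {"offset": [0, 0, 0], "delta_rot": [0, 0, 0], "jaw": 0.1}

```text
t: 16.83
tcp_pos: [0.4359, 0.214, 0.0471]
tcp_rot: [2.017, 2.407, 0.003]
wrist_force: [-0.5, 0.3, 8.6]
finger_gap: 0.0416
grip_force: 30.4
```

>>> jog_arm:
  moves:
    - {"offset": [0, 0, -10], "delta_rot": [0, 0, 0], "jaw": 0.1}
    - {"offset": [0, 0, -30], "delta_rot": [0, 0, 0], "jaw": 0.1}
    - {"offset": [0, 0, -60], "delta_rot": [0, 0, 0], "jaw": 0.1}
    - {"offset": [0, 0, -95], "delta_rot": [0, 0, 0], "jaw": 0.1}
    - {"offset": [0, 0, -130], "delta_rot": [0, 0, 0], "jaw": 0.1}
    - {"offset": [0, 0, -155], "delta_rot": [0, 0, 0], "jaw": 0.1}
    - {"offset": [0, 0, -165], "delta_rot": [0, 0, 0], "jaw": 0.1}
    - {"offset": [0, 0, -165], "delta_rot": [0, 0, 0], "jaw": 0.1}
    - {"offset": [0, 0, -165], "delta_rot": [0, 0, 0], "jaw": 0.1}
    - {"offset": [0, 0, -165], "delta_rot": [0, 0, 0], "jaw": 0.1}

```text
t: 17.67
tcp_pos: [0.4346, 0.2134, 0.2101]
tcp_rot: [-2.017, -2.408, 0.002]
wrist_force: [-0.6, -0.7, -2.2]
finger_gap: 0.0409
grip_force: 31.3
```

```bash
python3 - <<'E'
from h import *
s=arm.read_state(); p=np.array(s['tcp_pos']);print(s['t'],p,s['tcp_rot'],s['wrist_force'],s['finger_gap'])
im,m=snap('wrist','w6.png')
g=p+[0,0,.027]; ring(im,m,g,g[2],0,0,win=65)
print(plan([.5855,.2327,p[2]],.178))
E
```

```text
17.6667 [0.4346 0.2134 0.2101] [-2.0171 -2.4079  0.0019] [-0.5841 -0.7182 -2.1979] 0.040901540885794486
px [258.2061 272.1679] c mm [434.4847 212.822 ] axes [22.0742 22.5493]
px [257.5973 291.7562] c mm [435.9867 202.6954] axes [49.1175 59.5979]
(array([ -7.4, 152.1,  -0.6]), array([-0.002 ,  0.0008, -0.0018]))
```

>>> jog_arm:
  moves:
    - {"offset": [-2, 30, 0], "delta_rot": [0, 0, 0], "jaw": 0.1}
    - {"offset": [-4, 65, 0], "delta_rot": [0, 0, 0], "jaw": 0.1}
    - {"offset": [-6, 100, 0], "delta_rot": [0, 0, 0], "jaw": 0.1}
    - {"offset": [-8, 130, 0], "delta_rot": [0, 0, 0], "jaw": 0.1}
    - {"offset": [-8, 148, 0], "delta_rot": [0, 0, 0], "jaw": 0.1}
    - {"offset": [-8, 152, 0], "delta_rot": [0, 0, 0], "jaw": 0.1}
    - {"offset": [-8, 152, 0], "delta_rot": [0, 0, 0], "jaw": 0.1}
    - {"offset": [-8, 152, 0], "delta_rot": [0, 0, 0], "jaw": 0.1}
    - {"offset": [-8, 152, 0], "delta_rot": [0, 0, 0], "jaw": 0.1}
    - {"offset": [-8, 152, 0], "delta_rot": [0, 0, 0], "jaw": 0.1}

```text
t: 18.55
tcp_pos: [0.5852, 0.2324, 0.2108]
tcp_rot: [-2.017, -2.408, 0.001]
wrist_force: [-0.2, -0.1, -0.8]
finger_gap: 0.0409
grip_force: 31.4
```

```bash
python3 - <<'E'
from h import *
s=arm.read_state(); print(s['tcp_pos'],s['wrist_force'],plan([.5857,.232,.155],.178))
E
```

```text
[0.5852 0.2324 0.2108] [-0.1665 -0.123  -0.8179] (array([-0.5,  0.4, 55.8]), array([-0.0008, -0.0001, -0.0015]))
```

>>> jog_arm:
  moves:
    - {"offset": [-0.5, 0.4, 15], "delta_rot": [0, 0, 0], "jaw": 0.1}
    - {"offset": [-0.5, 0.4, 30], "delta_rot": [0, 0, 0], "jaw": 0.1}
    - {"offset": [-0.5, 0.4, 42], "delta_rot": [0, 0, 0], "jaw": 0.1}
    - {"offset": [-0.5, 0.4, 50], "delta_rot": [0, 0, 0], "jaw": 0.1}
    - {"offset": [-0.5, 0.4, 56], "delta_rot": [0, 0, 0], "jaw": 0.1}
    - {"offset": [-0.5, 0.4, 56], "delta_rot": [0, 0, 0], "jaw": 0.1}
    - {"offset": [-0.5, 0.4, 56], "delta_rot": [0, 0, 0], "jaw": 0.1}
    - {"offset": [-0.5, 0.4, 56], "delta_rot": [0, 0, 0], "jaw": 0.1}

```text
t: 19.22
tcp_pos: [0.5872, 0.2321, 0.1556]
tcp_rot: [2.017, 2.408, 0.002]
wrist_force: [0.3, -0.2, -2.0]
finger_gap: 0.0412
grip_force: 31.4
```

>>> jog_arm:
  moves:
    - {"offset": [0, 0, 3], "delta_rot": [0, 0, 0], "jaw": 0.1}
    - {"offset": [0, 0, 6], "delta_rot": [0, 0, 0], "jaw": 0.1}
    - {"offset": [0, 0, 9], "delta_rot": [0, 0, 0], "jaw": 0.1}
    - {"offset": [0, 0, 12], "delta_rot": [0, 0, 0], "jaw": 0.1}
    - {"offset": [0, 0, 14], "delta_rot": [0, 0, 0], "jaw": 0.1}
    - {"offset": [0, 0, 14], "delta_rot": [0, 0, 0], "jaw": 0.1}
    - {"offset": [0, 0, 14], "delta_rot": [0, 0, 0], "jaw": 0.1}

```text
t: 19.8
tcp_pos: [0.5868, 0.2319, 0.1406]
tcp_rot: [-2.018, -2.408, 0.001]
wrist_force: [-1.2, 0.3, -1.4]
finger_gap: 0.0411
grip_force: 31.4
```

Free so far. Correcting x by −1 mm, then the last few millimetres.

>>> jog_arm:
  moves:
    - {"offset": [0, -1, 0], "delta_rot": [0, 0, 0], "jaw": 0.1}
    - {"offset": [0, -1, 2], "delta_rot": [0, 0, 0], "jaw": 0.1}
    - {"offset": [0, -1, 4], "delta_rot": [0, 0, 0], "jaw": 0.1}
    - {"offset": [0, -1, 6], "delta_rot": [0, 0, 0], "jaw": 0.1}
    - {"offset": [0, -1, 7], "delta_rot": [0, 0, 0], "jaw": 0.1}
    - {"offset": [0, -1, 7], "delta_rot": [0, 0, 0], "jaw": 0.1}
    - {"offset": [0, -1, 7], "delta_rot": [0, 0, 0], "jaw": 0.1}

```text
t: 20.38
tcp_pos: [0.5864, 0.2319, 0.1339]
tcp_rot: [2.017, 2.408, 0.001]
wrist_force: [3.7, 0.8, -3.4]
finger_gap: 0.0407
grip_force: 31.2
```

>>> jog_arm:
  moves:
    - {"offset": [0, 0.7, 0], "delta_rot": [0, 0, 0], "jaw": 0.1}
    - {"offset": [0, 0.7, 0.5], "delta_rot": [0, 0, 0], "jaw": 0.1}
    - {"offset": [0, 0.7, 1], "delta_rot": [0, 0, 0], "jaw": 0.1}
    - {"offset": [0, 0.7, 2], "delta_rot": [0, 0, 0], "jaw": 0.1}
    - {"offset": [0, 0.7, 2], "delta_rot": [0, 0, 0], "jaw": 0.1}
    - {"offset": [0, 0.7, 2], "delta_rot": [0, 0, 0], "jaw": 0.1}

```text
t: 20.88
tcp_pos: [0.5867, 0.2319, 0.1318]
tcp_rot: [2.017, 2.408, 0.0]
wrist_force: [4.3, 0.8, -1.8]
finger_gap: 0.041
grip_force: 31.2
```

>>> jog_arm:
  moves:
    - {"offset": [0, 0.5, 0], "delta_rot": [0, 0, 0], "jaw": 0.1}
    - {"offset": [0, 1, 0], "delta_rot": [0, 0, 0], "jaw": 0.1}
    - {"offset": [0, 1, 0], "delta_rot": [0, 0, 0], "jaw": 0.1}
    - {"offset": [0, 1, 0], "delta_rot": [0, 0, 0], "jaw": 0.1}

```text
t: 21.22
tcp_pos: [0.587, 0.232, 0.1316]
tcp_rot: [-2.017, -2.408, 0.002]
wrist_force: [0.7, 0.5, -1.5]
finger_gap: 0.041
grip_force: 31.4
```

Side load is gone and the sleeve is 2–3 mm above its seat. Releasing and backing off.

>>> jog_arm:
  moves:
    - {"offset": [0, 0, 0], "delta_rot": [0, 0, 0], "jaw": 0.5}
    - {"offset": [0, 0, 0], "delta_rot": [0, 0, 0], "jaw": 0.6}
    - {"offset": [0, 0, 0], "delta_rot": [0, 0, 0], "jaw": 0.8}
    - {"offset": [0, 0, 0], "delta_rot": [0, 0, 0], "jaw": 1}
    - {"offset": [0, 0, 0], "delta_rot": [0, 0, 0], "jaw": 1}
    - {"offset": [0, 0, 0], "delta_rot": [0, 0, 0], "jaw": 1}
    - {"offset": [0, 0, 0], "delta_rot": [0, 0, 0], "jaw": 1}
  force: 20

```text
t: 21.8
tcp_pos: [0.5875, 0.2321, 0.1319]
tcp_rot: [2.018, 2.408, 0.0]
wrist_force: [-0.1, -0.2, 0.1]
finger_gap: 0.0854
grip_force: 0.0
```

>>> jog_arm:
  moves:
    - {"offset": [0, 0, -15], "delta_rot": [0, 0, 0], "jaw": 1}
    - {"offset": [0, 0, -45], "delta_rot": [0, 0, 0], "jaw": 1}
    - {"offset": [0, 0, -80], "delta_rot": [0, 0, 0], "jaw": 1}
    - {"offset": [0, 0, -110], "delta_rot": [0, 0, 0], "jaw": 1}
    - {"offset": [0, 0, -130], "delta_rot": [0, 0, 0], "jaw": 1}
    - {"offset": [0, 0, -130], "delta_rot": [0, 0, 0], "jaw": 1}
    - {"offset": [0, 0, -130], "delta_rot": [0, 0, 0], "jaw": 1}
    - {"offset": [0, 0, -130], "delta_rot": [0, 0, 0], "jaw": 1}

```text
t: 22.47
tcp_pos: [0.587, 0.232, 0.2611]
tcp_rot: [-2.017, -2.408, 0.001]
wrist_force: [-0.0, 0.5, -0.1]
finger_gap: 0.0853
grip_force: 0.0
```

```bash
python3 - <<'E'
from h import *
s=arm.read_state(); print(s['t'],s['tcp_pos'],s['finger_gap'])
im,m=snap('wrist','w7.png')
for n,z in(('small',.156),('middle',.122)): print(n);ring(im,m,[.586,.2315,z],z,0,0,win=60)
a,ma=snap('scene','s3.png')
A=cv2.resize(im[120:250,190:330,::-1],(400,371),interpolation=cv2.INTER_CUBIC)
B=cv2.resize(a[140:240,245:353,::-1],(400,371),interpolation=cv2.INTER_CUBIC)
cv2.imwrite('pics/fin.png',np.hstack([A,B]))
E
```

```text
22.4667 [0.587  0.232  0.2611] 0.0853416211237948
small
px [256.9143 184.6571] c mm [585.72   231.1884] axes [22.228 22.708]
px [256.9815 165.1389] c mm [586.7751 225.7563] axes [44.7527 58.8961]
px [256.7757 149.6636] c mm [587.1453 223.7639] axes [59.9199 86.6707]
px [256.6719 169.8438] c mm [583.6343 243.4115] axes [53.4544 64.5057]
middle
px [256.9143 184.6571] c mm [587.4312 220.6328] axes [25.2707 25.8164]
px [256.9815 165.1389] c mm [588.6309 214.4568] axes [50.8789 66.9589]
px [256.7757 149.6636] c mm [589.0516 212.1918] axes [68.1222 98.5351]
px [256.6719 169.8438] c mm [585.06   234.5291] axes [60.7716 73.3356]
```

View pics/fin.png

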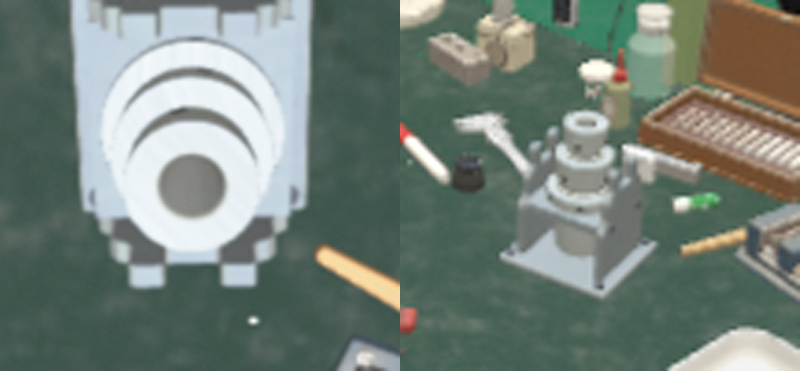

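The final views show all three sleeves stacked upright and concentric. The small mouth at (585.7, 231.2) mm matches the middle sleeve's measured (585.7, 231.2), and the hand is clear.

```bash
python3 -c "
from workcell import arm
print(arm.hand_in())"
```

```text
the job is handed in; nothing more can be done
None
```

The job is handed in at about 22.5 s of the 67 s allowed, verdict not shown: the keeper bar lay flat in the tray when I checked after placing it, and the final pictures show the middle and small sleeves nested upright and released in the large one.

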